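# Put the microscope optics away in their tray

### The arm

A 6-joint arm with a two-finger parallel gripper is mounted at the origin on the work surface. World frame = base frame: x ahead of the robot, y to its left, z up, the work surface at z = 0. Lengths are in m, angles in degrees, forces in N, time in s.
With the tool pointing down it reaches from about 0.3 to 0.75 m from the base axis. Payload 8.5 kg.
Tool frame: the origin (TCP) lies at the very end of the fingers, on their centre line; the grasp point (between the pads) lies 19 mm behind it; z points along the fingers, y is the line along which they close (so a half turn about z gives the same grasp; the last joint's range is limited). The gripper opens to 85 mm and grips with 20 to 120 N. Pads are 22 mm wide; open, the fingers measure 114 mm over their backs; the gripper's body (76 mm by 85 mm) begins 54 mm behind the grasp point. The pads swing forward as they close: fully open they stand 13 mm farther back than shut.
Start: joints at [-12.336, 21.807, 74.336, -0, 83.858, -12.336], TCP at [0.55, 0, 0.231] pointing down, gripper open.
Joint ranges: [-178.18, 178.18], [-50.72, 133.34], [12.68, 142.11], [-81.47, 261.47], [9.98, 163.14], [-165.26, 165.26]. Speed limits (degrees/s): [136.94, 136.94, 180, 180, 180, 180].

### API

Orientations are given as a 3x3 rotation matrix whose columns are the frame's x, y, z axes.
In Python, from rig import env, optics, spotter gives the robot as it stands.
- The arm moves only by the shell command python3 -m crank 'ROWS' [FORCE]. ROWS is JSON, one flat list of numbers, 5 for each row, row after row: the finger opening in cm, from 0 to 8.54, then the shift along the tool's x, y, z in cm, then the turn about the tool's z in rad. A call has exactly 8 rows; each row shifts and turns the commanded pose from where the row before left it, along the tool's axes as they then stand; what a row does not reach is not made up. A row lasts 1/12 s, in which the tool goes at most 41.7 mm and 7.16 degrees, less where a joint would pass 70% of its speed; a pose out of reach is approached as far as the arm can. A call is refused whole if a number of a shift passes 4.17 or a number of a turn 0.125, either way. A call with a gripper value outside its range is refused whole. The fingers move at their own pace and stop on an object; FORCE is the grip in N (left out, the last holds). Time passes only in rows, so rows that do not move let the fingers close, or fill a call up. It gives the time, the measured TCP pose, the force, the opening and the grip force at its end, in the units of the state.
- env.observe(): the state, without advancing time (a new reading comes with each control period).
- optics.get_image(name): name is "scene" or "side" or "wrist"; returns a dict with "color" (420x560x3 uint8, red, green, blue), "intrinsics" (3x3 intrinsics, pixels), "pose" (4x4, takes a point from camera to world coordinates). Camera axes: x right, y up, looking along -z (the intrinsics and any distortion apply to the point x, -y, -z); pixel columns grow to the right and rows downward; lengths in m; the calibration is good to about 2 mm. A picture is of the moment at which its call begins. There is no depth.
- env.close_job(): hands the job in; it is judged then, once.
Trained networks look in a picture, given as the dict that the camera call returned (one of the last four; its "shot" number tells which), for a name from the list of things; names that differ only in an ending like _2 or _b are one class to them, and where a whole thing is asked for, a point or a joint stands for the part that bears it (a point fixed in the world has none). Each returns a list of dicts, best first, with "score" (0 to 1); they miss things now and then, are a little off and sometimes report something else, mostly with a low value. They report only what shows in the picture. A call takes as long as a camera call.
- spotter.look_for(picture, query): "at" ([column, row] as shares, 0 to 1, of the picture: columns of its width, rows of its height, amid what is visible of it).
The state is a dict: "time_s": time; "q": joint angles; "qvel": joint speeds; "joint_efforts": joint torques, N m; "position": TCP position; "tool_rot": TCP orientation; "ft_force": force on the tool from outside, world axes, zero at the start; "wrist_torque": the same for the moment, N m; "grip_width": finger opening in m; "gripper_force": force on a finger pad.
Only numpy, scipy, OpenCV 4.12 (cv2) and the standard library are available. Lean on these libraries where they do the work, as an engineer would, in place of code of your own. Each camera call takes 0.05 s, during which the arm holds its last target. There are 200 camera calls.

### The job

Put the eyepiece and the three microscope objectives away, standing upright in the grey tray, one to a compartment: the eyepiece in the large square compartment at the one end, then the objectives in order of length, the short one next to the eyepiece, the middle one, and the long one at the far end. They are delicate glass, so set each one down and do not drop it. Leave the look-alikes (the steel weight, the open adapter tube and the specimen pot) standing where they are.

Things in the scene. Friction and masses are not known exactly. Their poses are not given: they have to be found in the camera images.
- tray: Shallow grey tray, fixed, any yaw, left or right of the group. Outside 248 (x) x 78 (y) x 14 mm high; floor and walls 4 mm thick, compartments 10 mm deep. Origin: centre of underside, x along its length. Four compartments in a row, 70 mm wide in y, centred on y = 0: the square one, 72 mm long, centred at x = -84 mm; then three 52 mm long at x = -18, +38, +94 mm. (The closed blue box is not it.)
- objective_short: Short microscope objective, bright steel with two darker bands, 44 mm tall. Loose, upright; origin at the centre of its foot, z up its axis. Threaded foot 26 mm across and 4 mm high, body 34 mm across up to 36 mm, then a bevel to a flat 27 mm top with a large round black lens 21 mm across. About 120 g. Grip with the fingertips 14 to 20 mm above its foot, to stay clear of the tray walls.
- objective_medium: Middle microscope objective, bright steel with two darker bands, 60 mm tall. Loose, upright; origin at the centre of its foot, z up its axis. Threaded foot 26 mm across and 4 mm high, body 32 mm across up to 44 mm, then a cone to a 20 mm top with a black lens 12 mm across. About 160 g. Grip with the fingertips 14 to 20 mm above its foot, to stay clear of the tray walls.
- objective_long: Long microscope objective, bright steel with two darker bands, 80 mm tall. Loose, upright; origin at the centre of its foot, z up its axis. Threaded foot 26 mm across and 4 mm high, body 32 mm across up to 54 mm, then a thinner nose 22 mm across ending in a 12 mm tip with a black lens 7 mm across. About 200 g. Grip with the fingertips 14 to 20 mm above its foot, to stay clear of the tray walls.
- eyepiece: Microscope eyepiece, 55 mm tall, wider at the top. Loose, upright; origin at the centre of its foot, z up its axis. Steel barrel 36 mm across up to 22 mm, black head 43 mm across from 25 to 48 mm, black eyecup 48 mm across on top with a round glass lens. About 130 g. Grip with the fingertips 14 to 20 mm above its foot, to stay clear of the tray walls.
- weight: Steel balance weight, NOT part of the set: plain cylinder 32 mm across and 41 mm high with a narrow neck and a 22 mm flat knob on top, 60 mm tall in all; no lens, no bands. Loose, origin at the centre of its foot.
- adapter: Steel adapter tube, NOT part of the set: plain open tube 34 mm across, 24 mm bore right through, 44 mm tall. Loose, origin at the centre of its foot.
- pot: Black plastic specimen pot, NOT part of the set: 40 mm across with a flat white lid 43 mm across, 54 mm tall. Loose, origin at the centre of its foot.

How it is judged:
By the outcome, as a careful person would: the job done as asked, in the order asked, and still so for the second after the job is handed in, with the robot touching nothing.
It also fails if it takes over 104 s, if anything falls off the work surface, if the arm or the gripper's body presses on something with over 40 N, if the wrist force passes 120 N, or if a joint passes its speed limit or range.

## Working session

There is one attempt and no reset: what is moved stays moved. The work goes in short steps, Python scripts to look and compute and a shell command to move; the robot and the scene stay as the last step left them, time stands still between calls to the robot, and variables do not carry over. Pictures are saved under pics/ and viewed, at most 14 in all, crops included, and the job is handed in when it is done.

```bash
ls; mkdir -p pics
cat > h.py <<'E'
import numpy as np, cv2
from rig import env, optics, spotter
NAMES=["tray","objective_short","objective_medium","objective_long","eyepiece","weight","adapter","pot"]
def w(p,at,z):
    "pixel shares -> world point at height z"
    K=np.array(p["intrinsics"]);T=np.array(p["pose"])
    h,wd=p["color"].shape[:2]
    u,v=at[0]*wd,at[1]*h
    d=T[:3,:3]@np.array([(u-K[0,2])/K[0,0],-(v-K[1,2])/K[1,1],-1])
    o=T[:3,3]; return o+d*(z-o[2])/d[2]
def px(p,X):
    K=np.array(p["intrinsics"]);T=np.array(p["pose"])
    c=T[:3,:3].T@(np.array(X)-T[:3,3]); return K[0,2]+K[0,0]*c[0]/-c[2],K[1,2]+K[1,1]*-c[1]/-c[2]
def save(p,n): cv2.imwrite("pics/"+n,cv2.cvtColor(p["color"],cv2.COLOR_RGB2BGR))
H=dict(tray=.007,objective_short=.022,objective_medium=.03,objective_long=.04,eyepiece=.028,weight=.03,adapter=.022,pot=.027)
E
python3 - <<'E'
from h import *
np.set_printoptions(precision=3,suppress=True)
for c in ["scene","side","wrist"]:
    p=optics.get_image(c); save(p,c+"0.png"); print(c,{k:v for k,v in p.items() if k!="color"})
    for n in NAMES:
        for r in spotter.look_for(p,n)[:3]: 
            at=r["at"]; print(n,round(r["score"],2),round(at[0]*560),round(at[1]*420),w(p,at,H[n])[:2])
s=env.observe(); print(s["time_s"],s["position"],s["tool_rot"],s["grip_width"])
E
```

```text
pics
scene {'intrinsics': array([[420.595,   0.   , 283.524],
       [  0.   , 420.595, 218.413],
       [  0.   ,   0.   ,   1.   ]]), 'pose': array([[ 0.652, -0.454,  0.608,  1.052],
       [ 0.758,  0.379, -0.531, -0.423],
       [ 0.011,  0.807,  0.591,  0.53 ],
       [ 0.   ,  0.   ,  0.   ,  1.   ]]), 'shot': 1}
tray 0.63 119 296 [ 0.505 -0.308]
objective_short 0.56 206 223 [ 0.444 -0.097]
objective_medium 0.89 311 206 [0.542 0.098]
objective_long 0.85 243 250 [ 0.573 -0.101]
eyepiece 0.82 279 280 [ 0.664 -0.092]
weight 0.94 287 189 [0.459 0.104]
adapter 0.68 282 237 [ 0.574 -0.009]
pot 0.63 327 261 [0.682 0.005]
side {'intrinsics': array([[513.589,   0.   , 279.568],
       [  0.   , 513.589, 208.729],
       [  0.   ,   0.   ,   1.   ]]), 'pose': array([[ 0.891,  0.269, -0.365,  0.2  ],
       [-0.454,  0.522, -0.722, -0.698],
       [-0.004,  0.81 ,  0.587,  0.598],
       [ 0.   ,  0.   ,  0.   ,  1.   ]]), 'shot': 2}
tray 0.64 329 339 [ 0.486 -0.29 ]
objective_short 0.88 242 260 [ 0.436 -0.091]
objective_medium 0.98 251 184 [0.542 0.105]
objective_long 0.58 307 232 [ 0.55
[... 264 characters left out ...]

       [  0.   , 377.04 , 211.433],
       [  0.   ,   0.   ,   1.   ]]), 'pose': array([[ 1.   , -0.001,  0.   ,  0.551],
       [ 0.001,  0.966,  0.258,  0.066],
       [-0.   , -0.258,  0.966,  0.373],
       [ 0.   ,  0.   ,  0.   ,  1.   ]]), 'shot': 3}
tray 0.74 181 370 [ 0.436 -0.219]
objective_short 0.95 180 270 [ 0.448 -0.089]
objective_medium 0.97 273 73 [0.543 0.097]
objective_long 0.77 292 281 [ 0.56  -0.092]
objective_long 0.29 431 179 [0.684 0.007]
eyepiece 0.61 390 274 [ 0.657 -0.09 ]
weight 0.83 163 69 [0.448 0.101]
adapter 0.65 306 194 [ 0.574 -0.011]
pot 0.92 431 179 [0.689 0.005]
1.35 [ 0.55  -0.     0.231] [[ 0.  1.  0.]
 [ 1. -0. -0.]
 [-0.  0. -1.]] 0.08506544295934396
```

View pics/scene0.png

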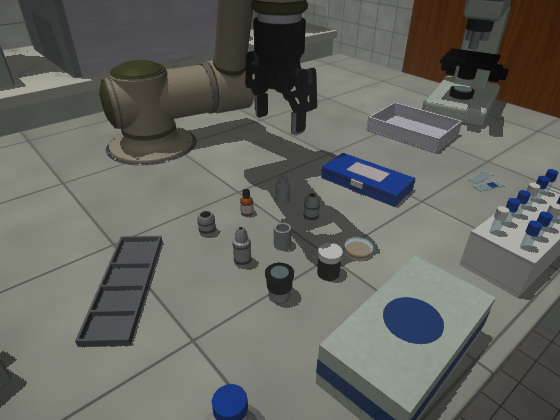

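View pics/side0.png

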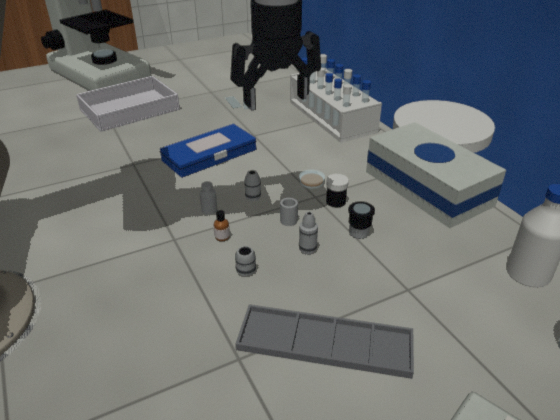

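View pics/wrist0.png

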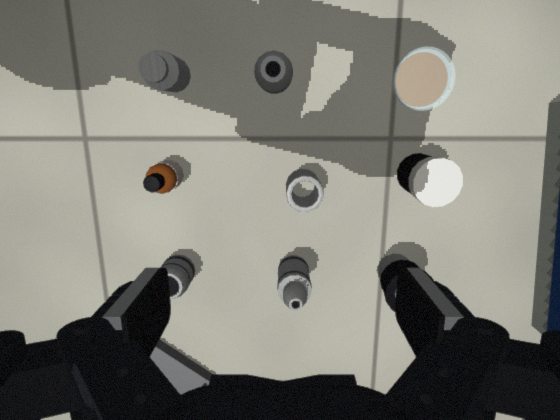

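Scene 0: the four set pieces lie on a rough grid, with the tray on the right (-y side). Side 0: tray dividers are at columns ~297, 335 and 373, so the square compartment is at its left end (low x). Wrist 0: the lens of the medium one is at (273,70), the tip of the long one at (295,303). The short one and the eyepiece are half hidden by the fingers.

```bash
cat > tray.py <<'E'
from h import *
from scipy.optimize import minimize
def mask(p,seed):
    g=cv2.cvtColor(p["color"],cv2.COLOR_RGB2HSV); v=cv2.medianBlur(g[...,2],3)
    m=(v<115).astype(np.uint8)
    n,l,s,_=cv2.connectedComponentsWithStats(m); k=l[seed[1],seed[0]]; print(s[k]); return (l==k).astype(np.uint8)
def hull(p,q):
    c,s=np.cos(q[2]),np.sin(q[2])
    P=[px(p,(q[0]+c*a-s*b,q[1]+s*a+c*b,z)) for a in(-.124,.124) for b in(-.039,.039) for z in (0,.014)]
    return cv2.convexHull(np.float32(P))
L=[]
for n,s in (("scene",(120,297)),("side",(315,340))):
    p=optics.get_image(n); m=mask(p,s); c=max(cv2.findContours(m,0,2)[0],key=cv2.contourArea); L.append((p,cv2.convexHull(c).astype(np.float32)))
def f(q,sel=(0,1)):
    t=0
    for i in sel:
        p,h=L[i]; g=hull(p,q); A,_=cv2.intersectConvexConvex(h,g); t+=1-A/(cv2.contourArea(h)+cv2.contourArea(g)-A)
    return t
for sel in ((0,),(1,),(0,1)):
    r=min((minimize(f,(.495,-.30,y),args=(sel,),method="Nelder-Mead",options=dict(initial_simplex=[(.495,-.3,y),(.515,-.3,y),(.495,-.28,y),(.495,-.3,y+.15)])) for y in(-.6,-.2,.1)),key=lambda r:r.fun)
    print(sel,r.x,np.degrees(r.x[2]),r.fun)
q=r.x
c,s=np.cos(q[2]),np.sin(q[2])
for sg in (1,-1):
    print(sg,[np.round((q[0]+sg*c*a,q[1]+sg*s*a),3).tolist() for a in(-.084,-.018,.038,.094)])
p=L[1][0]; im=p["color"].copy()
for a in(-.120,-.046,.010,.066,.12):
    X=[px(p,(q[0]+c*a-s*b,q[1]+s*a+c*b,.014)) for b in(-.035,.035)]
    cv2.line(im,*[tuple(int(round(v)) for v in x) for x in X],(255,0,0),1)
cv2.imwrite("pics/tray.png",cv2.resize(im[290:400,220:430,::-1],None,fx=3.5,fy=3.5))
E
python3 tray.py
```

```text
[    0     0   560   420 82547]
[  90  262  324  158 9278]
(0,) [ 0.67545493 -0.32551269  1.10705077] 63.42933693836294 0.9419190952313442
(1,) [ 0.30566591 -0.28776717 -0.43915825] -25.161914299727126 0.6688719960624804
(0, 1) [ 0.30635695 -0.28817651 -0.43999794] -25.210024683740006 1.6476340168817225
1 [[0.23, -0.252], [0.29, -0.281], [0.341, -0.304], [0.391, -0.328]]
-1 [[0.382, -0.324], [0.323, -0.296], [0.272, -0.272], [0.221, -0.248]]
```

View pics/tray.png

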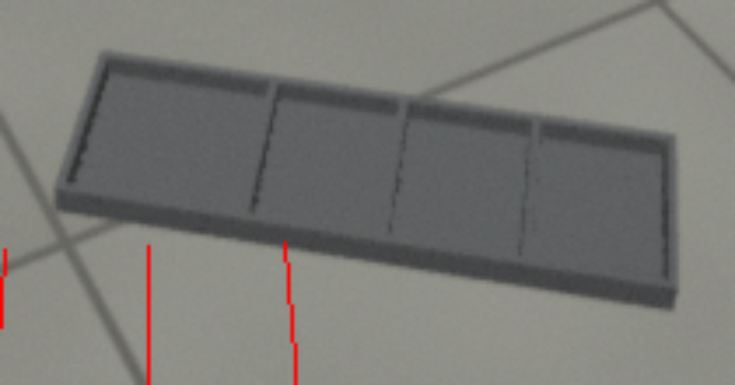

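The crop shows the tray clearly. The rim corners are at side pixels (250,305), (413,329), (413,373) and (237,344), and the square compartment is the left one. The threshold failed because it merged with the tile lines, so I'll use these corners.

Run:
```python
from h import *
p=optics.get_image("side"); print(env.observe()["time_s"])
C=np.array([w(p,((u)/560,(v)/420),.014)[:2] for u,v in((250,304.9),(412.9,329.1),(412.9,372.2),(236.6,343.7))])
print(C.round(4),[np.linalg.norm(C[i]-C[(i+1)%4]).round(3) for i in range(4)])
d=(C[1]+C[2]-C[0]-C[3]); d/=np.linalg.norm(d); print("yaw",np.degrees(np.arctan2(d[1],d[0])),C.mean(0))
# scene check
s=optics.get_image("scene"); 
im=s["color"].copy(); m=C.mean(0); n=np.array([-d[1],d[0]])
for P in [m+a*d+b*n for a in(-.12,-.046,.01,.066,.12) for b in(-.035,.035)]:
    u=px(s,(*P,.014)); cv2.circle(im,(int(round(u[0])),int(round(u[1]))),1,(255,0,0),-1)
cv2.imwrite("pics/tray2.png",cv2.resize(im[225:355,60:190,::-1],None,fx=4,fy=4))
for a in(-.084,-.018,.038,.094): print((m+a*d).round(4))
```

```text
1.5
[[ 0.409  -0.1831]
 [ 0.6011 -0.3356]
 [ 0.5533 -0.395 ]
 [ 0.3612 -0.2425]] [np.float64(0.245), np.float64(0.076), np.float64(0.245), np.float64(0.076)]
yaw -38.4341801292151 [ 0.48115359 -0.28904856]
[ 0.4154 -0.2368]
[ 0.4671 -0.2779]
[ 0.5109 -0.3127]
[ 0.5548 -0.3475]
```

View pics/tray2.png

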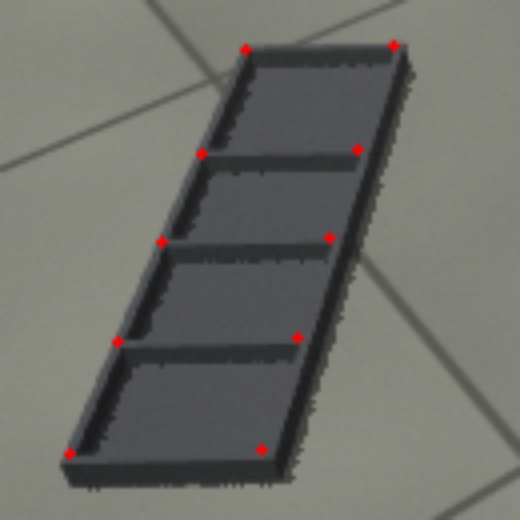

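Scene check: the predicted divider ends (red) fall on the dividers to within ~2 mm, so the tray pose is good (centre 0.481, -0.289, yaw -38.4°). I'll turn the tool so the fingers close across the tray and go above the eyepiece.

```bash
cat > look.py <<'E'
import sys
from h import *
np.set_printoptions(precision=4,suppress=True)
HT=dict(H,objective_short=.03,objective_medium=.04,objective_long=.05,eyepiece=.04)
TRAY=dict(eyepiece=(.4159,-.2363),objective_short=(.4676,-.2774),objective_medium=(.5114,-.3122),objective_long=(.5553,-.3470))
def rel(s,X):
    R=np.array(s["tool_rot"]); return (R.T@(np.array(X)-s["position"])*100).round(2)
n=sys.argv[1]; p=optics.get_image("wrist"); s=env.observe()
print(s["time_s"],s["position"],"yaw y",np.degrees(np.arctan2(s["tool_rot"][1][1],s["tool_rot"][0][1])))
im=p["color"].copy()
for r in spotter.look_for(p,n)[:2]:
    a=r["at"]; X=w(p,a,HT[n]); X[2]=.016; print(n,r["score"],a[0]*560,a[1]*420,X,"tool shift cm",rel(s,X))
    cv2.circle(im,(int(a[0]*560),int(a[1]*420)),2,(255,0,0),-1)
if len(sys.argv)>2:
    X=np.array(eval(sys.argv[3])) if len(sys.argv)>3 else X[:2]
    D=dict(objective_short=[(0,34),(36,34),(44,27)],objective_medium=[(0,32),(44,32),(60,20)],objective_long=[(0,32),(54,32),(80,12)],eyepiece=[(0,36),(48,43),(55,48)])[n]
    for z,d in D:
        P=np.array([px(p,(X[0]+d/2e3*np.cos(t),X[1]+d/2e3*np.sin(t),z/1e3)) for t in np.linspace(0,6.3,60)]).round().astype(int)
        cv2.polylines(im,[P],True,(0,255,0),1)
    u=px(p,(*X[:2],.03)); c,r=[int(min(max(v,100),h-100)) for v,h in zip(u,(560,420))]
    cv2.imwrite("pics/"+sys.argv[2],cv2.resize(im[r-100:r+100,c-100:c+100,::-1],None,fx=2.5,fy=2.5))
E
python3 -m crank '[8.5,0,0,0,-0.1125,8.5,0,0,0,-0.1125,8.5,0,0,0,-0.1125,8.5,0,0,0,-0.1125,8.5,0,0,0,-0.1125,8.5,0,0,0,-0.1125,8.5,0,0,0,-0.1125,8.5,0,0,0,-0.1125]' 40
python3 -m crank '[7,-1.85,0,0.4,0,7,-1.85,0,0.4,0,7,-1.85,0,0.4,0,7,-1.85,0,0.4,0,7,-1.85,0,0.4,0,7,-1.85,0,0.4,0,7,-1.85,0,0.4,0,7,-1.85,0,0.4,0]' 40
python3 look.py eyepiece e1.png
```

```text
time_s: 2.22
position: [0.55, 0.0, 0.2313]
tool_rot: [[-0.787, 0.617, -0.0], [0.617, 0.787, 0.0], [0.0, 0.0, -1.0]]
ft_force: [-0.6, -0.3, -0.1]
grip_width: 0.0849
gripper_force: 0.0
time_s: 2.88
position: [0.6666, -0.0926, 0.199]
tool_rot: [[-0.783, 0.622, -0.0], [0.622, 0.783, 0.0], [0.0, -0.0, -1.0]]
ft_force: [0.5, -0.4, -0.9]
grip_width: 0.0701
gripper_force: 0.0
2.9333 [ 0.668  -0.0947  0.1973] yaw y 51.47201443081571
eyepiece 0.91 277.704 203.78400000000002 [ 0.6719 -0.1003  0.016 ] tool shift cm [-0.66 -0.18 18.13]
```

View pics/e1.png

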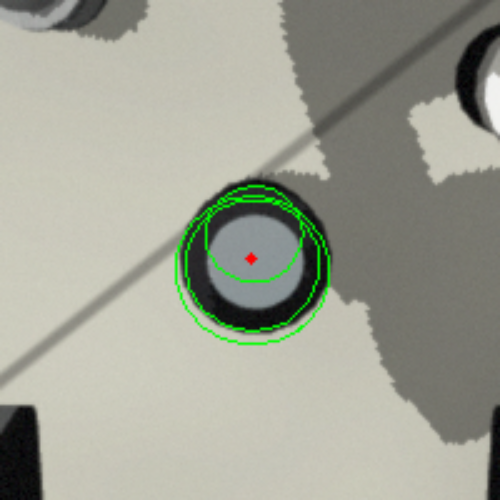

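The close look shows the eyepiece's top ring about 5 px (4 mm) above the predicted circle, because the network's point lies at the top of the piece. The corrected shift is about (-0.26, -0.1) cm.

```bash
sed -i 's/objective_short=.03,objective_medium=.04,objective_long=.05,eyepiece=.04)/objective_short=.038,objective_medium=.045,objective_long=.055,eyepiece=.053)/' look.py
python3 -m crank '[7,-0.26,-0.1,2,0,7,0,0,3,0,7,0,0,3,0,7,0,0,2,0,7,0,0,0,0,7,0,0,0,0,7,0,0,0,0,7,0,0,0,0]' 40
```

```text
time_s: 3.65
position: [0.6681, -0.0945, 0.1015]
tool_rot: [[-0.783, 0.621, 0.003], [0.621, 0.783, -0.001], [-0.003, 0.001, -1.0]]
ft_force: [-0.5, -0.1, -0.2]
grip_width: 0.0699
gripper_force: 0.0
```

```bash
python3 -m crank '[7,-0.26,-0.12,2,0,7,0,0,2.5,0,7,0,0,2.2,0,7,0,0,1.2,0,7,0,0,0.45,0,7,0,0,0,0,3.5,0,0,0,0,3.5,0,0,0,0]' 40
python3 -m crank '[3.5,0,0,0,0,3.5,0,0,0,0,3.5,0,0,0,0,3.5,0,0,0,0,3.5,0,0,0,0,3.5,0,0,0,0,3.5,0,0,0,0,3.5,0,0,0,0]' 40
```

```text
time_s: 4.32
position: [0.6695, -0.0972, 0.0176]
tool_rot: [[-0.783, 0.622, 0.003], [0.622, 0.783, -0.001], [-0.003, 0.001, -1.0]]
ft_force: [-1.3, -0.8, 6.2]
grip_width: 0.0469
gripper_force: 22.7
time_s: 4.98
position: [0.6696, -0.0973, 0.0178]
tool_rot: [[-0.783, 0.622, 0.003], [0.622, 0.783, -0.001], [-0.003, 0.001, -1.0]]
ft_force: [-1.2, -0.7, 6.8]
grip_width: 0.0458
gripper_force: 40.2
```

```bash
python3 -m crank '[7,0,0,0,0,7,0,0,0,0,7,0,0,0,0,7,0,0,0,0,7,0,0,0.45,0,7,0,0,0,0,4,0,0,0,0,4,0,0,0,0]' 40
python3 -m crank '[3.5,0,0,0,0,3.5,0,0,0,0,3.5,0,0,0,0,3.5,0,0,0,0,3.5,0,0,0,0,3.5,0,0,0,0,3.5,0,0,-0.5,0,3.5,0,0,-0.5,0]' 40
python3 - <<'E'
from h import *
p=optics.get_image("side"); cv2.imwrite("pics/g1.png",cv2.resize(p["color"][150:260,300:420,::-1],None,fx=5,fy=5,interpolation=cv2.INTER_CUBIC))
E
```

```text
time_s: 5.65
position: [0.6686, -0.097, 0.0112]
tool_rot: [[-0.783, 0.622, -0.0], [0.622, 0.783, 0.0], [0.0, -0.0, -1.0]]
ft_force: [-0.1, 1.3, 1.8]
grip_width: 0.0469
gripper_force: 8.4
time_s: 6.32
position: [0.6681, -0.0969, 0.021]
tool_rot: [[-0.783, 0.622, -0.002], [0.622, 0.783, 0.0], [0.002, -0.001, -1.0]]
ft_force: [-0.4, 0.4, -1.9]
grip_width: 0.0448
gripper_force: 41.4
```

View pics/g1.png

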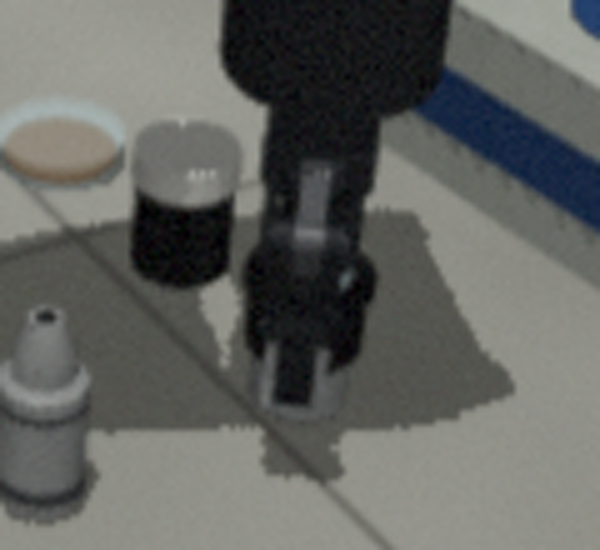

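The side close-up shows the fingers around the eyepiece's head with the fingertips at the barrel. It has lifted clear and looks upright. Carrying it to the square compartment.

```bash
python3 -m crank '[3.5,0,0,-2.4,0,3.5,0,0,-2.4,0,3.5,0,0,-2.4,0,3.5,0,0,-2.4,0,3.5,0.92,-2.2,0,0,3.5,0.92,-2.2,0,0,3.5,0.92,-2.2,0,0,3.5,0.92,-2.2,0,0]' 40
python3 -m crank '[3.5,0.92,-2.2,0,0,3.5,0.92,-2.2,0,0,3.5,0.92,-2.2,0,0,3.5,0.92,-2.2,0,0,3.5,0.92,-2.2,0,0,3.5,0.92,-2.2,0,0,3.5,0.92,-2.2,0,0,3.5,0.92,-2.2,0,0]' 40
python3 -m crank '[3.5,0,0,0,0,3.5,0,0,1,0,3.5,0,0,2,0,3.5,0,0,2,0,3.5,0,0,1,0,3.5,0,0,0,0,3.5,0,0,0,0,3.5,0,0,0,0]' 40
```

```text
time_s: 7.03
position: [0.584, -0.1433, 0.1174]
tool_rot: [[-0.784, 0.621, -0.0], [0.621, 0.784, -0.0], [-0.0, -0.0, -1.0]]
ft_force: [0.1, -0.7, -1.8]
grip_width: 0.045
gripper_force: 41.4
time_s: 7.7
position: [0.4169, -0.2355, 0.1175]
tool_rot: [[-0.783, 0.622, 0.0], [0.622, 0.783, -0.0], [-0.0, -0.0, -1.0]]
ft_force: [0.6, -1.6, -2.1]
grip_width: 0.0444
gripper_force: 41.4
time_s: 8.37
position: [0.4186, -0.2354, 0.0581]
tool_rot: [[-0.783, 0.621, 0.001], [0.621, 0.783, -0.001], [-0.001, -0.0, -1.0]]
ft_force: [-0.7, -0.9, -1.3]
grip_width: 0.0443
gripper_force: 41.5
```

```bash
python3 -m crank '[3.5,0.25,0.1,1.2,0,3.5,0,0,1.2,0,3.5,0,0,0.8,0,3.5,0,0,0.5,0,3.5,0,0,0.2,0,3.5,0,0,0,0,3.5,0,0,0,0,3.5,0,0,0,0]' 40
```

```text
time_s: 9.03
position: [0.4169, -0.233, 0.0188]
tool_rot: [[-0.783, 0.622, 0.001], [0.622, 0.783, -0.001], [-0.001, -0.0, -1.0]]
ft_force: [-0.5, -0.0, -1.2]
grip_width: 0.0449
gripper_force: 41.5
```

```bash
python3 -m crank '[3.5,0,0,0.1,0,3.5,0,0,0,0,3.5,0,0,0.1,0,3.5,0,0,0,0,3.5,0,0,0.05,0,3.5,0,0,0,0,3.5,0,0,0,0,3.5,0,0,0,0]' 40
```

```text
time_s: 9.7
position: [0.4167, -0.2328, 0.0158]
tool_rot: [[-0.783, 0.622, 0.0], [0.622, 0.783, 0.0], [-0.0, 0.0, -1.0]]
ft_force: [0.3, -0.7, -1.6]
grip_width: 0.0442
gripper_force: 41.5
```

```bash
python3 -m crank '[3.5,0,0,0.05,0,3.5,0,0,0,0,3.5,0,0,0,0,3.5,0,0,0,0,3.5,0,0,0,0,3.5,0,0,0,0,3.5,0,0,0,0,3.5,0,0,0,0]' 40
python3 -m crank '[3.5,0,0,0.06,0,3.5,0,0,0,0,3.5,0,0,0,0,3.5,0,0,0,0,3.5,0,0,0,0,3.5,0,0,0,0,3.5,0,0,0,0,3.5,0,0,0,0]' 40
```

```text
time_s: 10.37
position: [0.4168, -0.2329, 0.0155]
tool_rot: [[-0.783, 0.622, 0.0], [0.622, 0.783, -0.0], [-0.0, -0.0, -1.0]]
ft_force: [-0.5, -0.5, 5.4]
grip_width: 0.0445
gripper_force: 40.4
time_s: 11.03
position: [0.4169, -0.2331, 0.0153]
tool_rot: [[-0.783, 0.622, 0.001], [0.622, 0.783, -0.001], [-0.001, -0.0, -1.0]]
ft_force: [-1.7, -0.7, 11.1]
grip_width: 0.0447
gripper_force: 39.4
```

```bash
python3 -m crank '[7.2,0,0,0,0,7.2,0,0,0,0,7.2,0,0,0,0,7.2,0,0,0,0,7.2,0,0,0,0,7.2,0,0,-1,0,7.2,0,0,-2,0,7.2,0,0,-3,0]' 40
python3 -m crank '[7,0,0,-3,0,7,0,0,-3,0,7,0.8,1.6,-3,0,7,1.2,2.3,-2,0,7,1.2,2.3,-1,0,7,1.2,2.3,0,0,7,1.2,2.3,0,0,7,1.0,2.2,0,0]' 40
python3 -m crank '[7,0,0,0,0,7,0,0,0,0,7,0,0,0,0,7,0,0,0,0,7,0,0,0,0,7,0,0,0,0,7,0,0,0,0,7,0,0,0,0]' 40
python3 look.py objective_short s1.png
```

```text
time_s: 11.7
position: [0.4158, -0.232, 0.0738]
tool_rot: [[-0.783, 0.622, -0.004], [0.622, 0.783, 0.003], [0.005, 0.0, -1.0]]
ft_force: [0.9, -1.4, 0.9]
grip_width: 0.0721
gripper_force: 0.0
time_s: 12.37
position: [0.4457, -0.0884, 0.1949]
tool_rot: [[-0.783, 0.622, 0.0], [0.622, 0.783, 0.0], [-0.0, 0.0, -1.0]]
ft_force: [0.9, -0.2, -0.6]
grip_width: 0.0702
gripper_force: 0.0
time_s: 13.03
position: [0.4458, -0.0902, 0.1947]
tool_rot: [[-0.783, 0.622, -0.0], [0.622, 0.783, 0.0], [0.0, 0.0, -1.0]]
ft_force: [0.6, -0.3, 1.2]
grip_width: 0.0702
gripper_force: 0.0
13.0833 [ 0.4458 -0.0901  0.1947] yaw y 51.544045930055795
objective_short 0.91 269.584 187.488 [ 0.436  -0.0943  0.016 ] tool shift cm [ 0.5  -0.93 17.87]
```

View pics/s1.png

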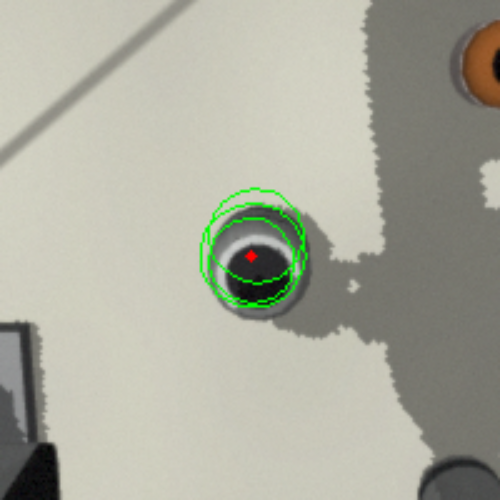

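The short objective's lens is at crop (258,276), about 14 px lower and 4 px right of the predicted top ring. The corrected shift is (0.1, -0.77) cm.

```bash
python3 -m crank '[7,0.1,-0.77,1,0,7,0,0,3,0,7,0,0,4,0,7,0,0,3,0,7,0,0,1,0,7,0,0,0,0,7,0,0,0,0,7,0,0,0,0]' 40
```

```text
time_s: 13.8
position: [0.4409, -0.0957, 0.0757]
tool_rot: [[-0.783, 0.622, 0.002], [0.622, 0.783, -0.001], [-0.002, 0.0, -1.0]]
ft_force: [-0.5, -0.8, 0.4]
grip_width: 0.07
gripper_force: 0.0
```

```bash
python3 -m crank '[7,0,0,2,0,7,0,0,2,0,7,0,0,1.4,0,7,0,0,0.8,0,7,0,0,0.25,0,7,0,0,0,0,7,0,0,0,0,3,0,0,0,0]' 40
python3 -m crank '[2.5,0,0,0,0,2.5,0,0,0,0,2.5,0,0,0,0,2.5,0,0,0,0,2.5,0,0,0,0,2.5,0,0,0,0,2.5,0,0,0,0,2.5,0,0,0,0]' 40
python3 -m crank '[2.5,0,0,-0.5,0,2.5,0,0,-0.5,0,2.5,0,0,-0.5,0,2.5,0,0,-0.5,0,2.5,0,0,0,0,2.5,0,0,0,0,2.5,0,0,0,0,2.5,0,0,0,0]' 40
```

```text
time_s: 14.47
position: [0.4408, -0.0956, 0.0111]
tool_rot: [[-0.783, 0.622, 0.002], [0.622, 0.783, -0.001], [-0.002, 0.0, -1.0]]
ft_force: [0.4, 0.0, 0.5]
grip_width: 0.0597
gripper_force: 0.0
time_s: 15.13
position: [0.4405, -0.0954, 0.0109]
tool_rot: [[-0.783, 0.622, 0.001], [0.622, 0.783, -0.001], [-0.001, 0.0, -1.0]]
ft_force: [-1.5, 1.5, 6.5]
grip_width: 0.0327
gripper_force: 39.2
time_s: 15.8
position: [0.4401, -0.0953, 0.03]
tool_rot: [[-0.783, 0.622, -0.0], [0.622, 0.783, 0.0], [0.001, -0.0, -1.0]]
ft_force: [-0.3, 0.6, -0.4]
grip_width: 0.0325
gripper_force: 39.9
```

```bash
python3 -m crank '[2.5,0,0,-3,0,2.5,0,0,-3,0,2.5,0,0,-3,0,2.5,-1.3,-1.2,0,0,2.5,-1.3,-1.2,0,0,2.5,-1.3,-1.2,0,0,2.5,-1.3,-1.2,0,0,2.5,-1.3,-1.2,0,0]' 40
python3 -m crank '[2.5,-1.4,-1.3,0,0,2.5,-1.4,-1.3,0,0,2.5,-1.4,-1.3,0,0,2.5,-1.4,-1.3,0,0,2.5,-1.4,-1.35,0,0,2.5,0,0,1,0,2.5,0,0,2,0,2.5,0,0,2,0]' 40
python3 -m crank '[2.5,0,0,1,0,2.5,0,0,0,0,2.5,0,0,0,0,2.5,0,0,0,0,2.5,0,0,0,0,2.5,0,0,0,0,2.5,0,0,0,0,2.5,0,0,0,0]' 40
```

```text
time_s: 16.47
position: [0.4537, -0.1834, 0.12]
tool_rot: [[-0.783, 0.622, -0.001], [0.622, 0.783, 0.0], [0.001, 0.0, -1.0]]
ft_force: [1.2, 0.1, -2.3]
grip_width: 0.0328
gripper_force: 40.5
time_s: 17.13
position: [0.4678, -0.2774, 0.0693]
tool_rot: [[-0.783, 0.622, 0.0], [0.622, 0.783, -0.0], [-0.0, 0.0, -1.0]]
ft_force: [0.7, 0.5, -2.0]
grip_width: 0.0322
gripper_force: 40.5
time_s: 17.8
position: [0.4681, -0.2776, 0.0606]
tool_rot: [[-0.783, 0.622, 0.0], [0.622, 0.783, -0.0], [-0.001, -0.0, -1.0]]
ft_force: [-0.6, 0.1, -1.3]
grip_width: 0.0326
gripper_force: 40.5
```

```bash
python3 -m crank '[2.5,0,0,1.2,0,2.5,0,0,1.2,0,2.5,0,0,0.9,0,2.5,0,0,0.5,0,2.5,0,0,0.3,0,2.5,0,0,0,0,2.5,0,0,0,0,2.5,0,0,0,0]' 40
python3 -m crank '[2.5,0,0,0.1,0,2.5,0,0,0.1,0,2.5,0,0,0.05,0,2.5,0,0,0,0,2.5,0,0,0,0,2.5,0,0,0,0,2.5,0,0,0,0,2.5,0,0,0,0]' 40
python3 -c "
from h import *
p=optics.get_image('wrist'); save(p,'s2.png')"
```

```text
time_s: 18.47
position: [0.4682, -0.2778, 0.0197]
tool_rot: [[-0.783, 0.622, 0.001], [0.622, 0.783, -0.001], [-0.001, -0.0, -1.0]]
ft_force: [-0.2, -0.4, -1.6]
grip_width: 0.0328
gripper_force: 40.5
time_s: 19.13
position: [0.468, -0.2776, 0.0168]
tool_rot: [[-0.783, 0.622, 0.0], [0.622, 0.783, -0.0], [-0.0, 0.0, -1.0]]
ft_force: [-0.6, -0.2, -1.3]
grip_width: 0.0328
gripper_force: 40.5
```

View pics/s2.png

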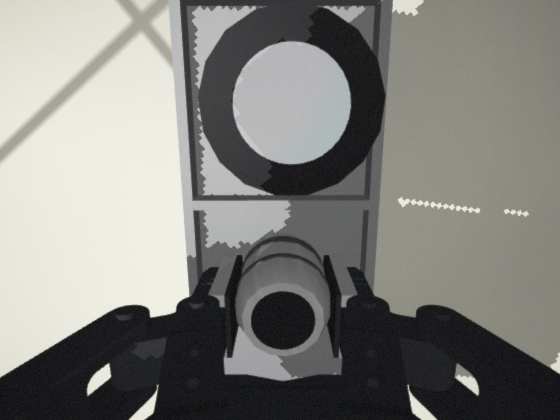

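The wrist view shows the eyepiece standing in the square compartment, lens at (290,100), and the short objective over the next compartment, clear of the divider at row 203. Setting it down.

```bash
python3 -m crank '[2.5,0,0,0.08,0,2.5,0,0,0,0,2.5,0,0,0,0,2.5,0,0,0,0,2.5,0,0,0,0,2.5,0,0,0,0,2.5,0,0,0,0,2.5,0,0,0,0]' 40
python3 -m crank '[2.5,0,0,0.06,0,2.5,0,0,0,0,2.5,0,0,0,0,2.5,0,0,0,0,2.5,0,0,0,0,2.5,0,0,0,0,2.5,0,0,0,0,2.5,0,0,0,0]' 40
```

```text
time_s: 19.85
position: [0.468, -0.2776, 0.0159]
tool_rot: [[-0.783, 0.622, -0.0], [0.622, 0.783, -0.0], [-0.0, -0.0, -1.0]]
ft_force: [0.5, 0.6, -1.5]
grip_width: 0.0324
gripper_force: 40.5
time_s: 20.52
position: [0.468, -0.2776, 0.0153]
tool_rot: [[-0.783, 0.622, 0.0], [0.622, 0.783, -0.0], [-0.0, 0.0, -1.0]]
ft_force: [-0.1, 0.1, -1.6]
grip_width: 0.0326
gripper_force: 40.5
```

```bash
python3 -m crank '[2.5,0,0,0.05,0,2.5,0,0,0,0,2.5,0,0,0,0,2.5,0,0,0,0,2.5,0,0,0,0,2.5,0,0,0,0,2.5,0,0,0,0,2.5,0,0,0,0]' 40
```

```text
time_s: 21.18
position: [0.468, -0.2776, 0.015]
tool_rot: [[-0.783, 0.622, 0.0], [0.622, 0.783, -0.0], [-0.0, -0.0, -1.0]]
ft_force: [-1.2, 0.6, 3.4]
grip_width: 0.0326
gripper_force: 40.8
```

```bash
python3 -m crank '[6.8,0,0,0,0,6.8,0,0,0,0,6.8,0,0,0,0,6.8,0,0,0,0,6.8,0,0,0,0,6.8,0,0,-1,0,6.8,0,0,-3,0,6.8,0,0,-4,0]' 40
python3 -m crank '[6.8,0,0,-4,0,6.8,0,0,-4,0,6.8,1.26,2.45,-2,0,6.8,1.26,2.45,0,0,6.8,1.26,2.45,0,0,6.8,1.26,2.45,0,0,6.8,1.26,2.45,0,0,6.8,1.26,2.45,0,0]' 40
python3 -m crank '[6.8,1.26,2.45,0,0,6.8,1.26,2.45,0,0,6.8,1.26,2.45,0,0,6.8,1.26,2.45,0,0,6.8,1.26,2.45,0,0,6.8,1.26,2.45,0,0,6.8,1.26,2.45,0,0,6.8,1.26,2.45,0,0]' 40
python3 -m crank '[6.8,0,0,0,0,6.8,0,0,0,0,6.8,0,0,0,0,6.8,0,0,0,0,6.8,0,0,0,0,6.8,0,0,0,0,6.8,0,0,0,0,6.8,0,0,0,0]' 40
python3 look.py objective_medium m1.png
```

```text
time_s: 21.85
position: [0.4669, -0.2767, 0.0943]
tool_rot: [[-0.783, 0.622, -0.004], [0.622, 0.783, 0.004], [0.006, 0.0, -1.0]]
ft_force: [0.1, -0.6, -0.8]
grip_width: 0.0673
gripper_force: 0.0
time_s: 22.52
position: [0.5, -0.114, 0.1957]
tool_rot: [[-0.783, 0.622, 0.001], [0.622, 0.783, -0.0], [-0.001, 0.0, -1.0]]
ft_force: [1.3, 0.3, -0.6]
grip_width: 0.068
gripper_force: 0.0
time_s: 23.18
position: [0.5429, 0.1022, 0.1957]
tool_rot: [[-0.783, 0.622, 0.001], [0.622, 0.783, -0.0], [-0.0, 0.0, -1.0]]
ft_force: [0.7, -0.7, 0.4]
grip_width: 0.0681
gripper_force: 0.0
time_s: 23.85
position: [0.543, 0.1004, 0.1949]
tool_rot: [[-0.783, 0.622, 0.0], [0.622, 0.783, -0.0], [-0.0, 0.0, -1.0]]
ft_force: [0.1, -0.6, 0.6]
grip_width: 0.0678
gripper_force: 0.0
23.9 [0.543  0.1005 0.1949] yaw y 51.539218915767535
objective_medium 0.89 279.104 193.41 [0.5407 0.1003 0.016 ] tool shift cm [ 0.16 -0.16 17.89]
```

View pics/m1.png

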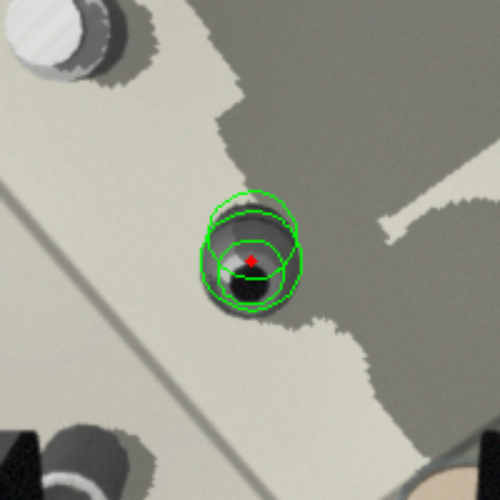

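The medium lens is at crop (247,284), about 3 mm below the predicted ring. The corrected shift is (-0.14, -0.22) cm.

```bash
python3 -m crank '[6.8,-0.14,-0.22,1,0,6.8,0,0,3,0,6.8,0,0,4,0,6.8,0,0,3,0,6.8,0,0,1,0,6.8,0,0,0,0,6.8,0,0,0,0,6.8,0,0,0,0]' 40
python3 -m crank '[6.8,0,0,2,0,6.8,0,0,2,0,6.8,0,0,1.3,0,6.8,0,0,0.8,0,6.8,0,0,0.22,0,6.8,0,0,0,0,6.8,0,0,0,0,3,0,0,0,0]' 40
python3 -m crank '[2.2,0,0,0,0,2.2,0,0,0,0,2.2,0,0,0,0,2.2,0,0,0,0,2.2,0,0,0,0,2.2,0,0,0,0,2.2,0,0,0,0,2.2,0,0,0,0]' 40
python3 -m crank '[2.2,0,0,-0.5,0,2.2,0,0,-0.5,0,2.2,0,0,-0.5,0,2.2,0,0,-0.5,0,2.2,0,0,0,0,2.2,0,0,0,0,2.2,0,0,0,0,2.2,0,0,0,0]' 40
```

```text
time_s: 24.62
position: [0.5439, 0.0982, 0.0768]
tool_rot: [[-0.783, 0.622, 0.003], [0.622, 0.783, -0.0], [-0.003, 0.002, -1.0]]
ft_force: [-0.1, -0.0, 0.6]
grip_width: 0.0678
gripper_force: 0.0
time_s: 25.28
position: [0.5434, 0.0982, 0.0127]
tool_rot: [[-0.783, 0.622, 0.002], [0.622, 0.783, -0.0], [-0.002, 0.001, -1.0]]
ft_force: [1.5, 0.2, 0.5]
grip_width: 0.0575
gripper_force: 0.0
time_s: 25.95
position: [0.543, 0.0982, 0.0123]
tool_rot: [[-0.783, 0.622, 0.001], [0.622, 0.783, -0.0], [-0.001, 0.001, -1.0]]
ft_force: [-1.2, 0.5, 6.4]
grip_width: 0.031
gripper_force: 39.4
time_s: 26.62
position: [0.5426, 0.0982, 0.0314]
tool_rot: [[-0.783, 0.622, -0.001], [0.622, 0.783, -0.0], [0.0, -0.0, -1.0]]
ft_force: [0.1, -1.0, -2.2]
grip_width: 0.0306
gripper_force: 39.7
```

```bash
python3 -m crank '[2.2,0,0,-3.6,0,2.2,0,0,-3.6,0,2.2,0,0,-3.6,0,2.2,0,0,0,0,2.2,-1.54,-2.27,0,0,2.2,-1.54,-2.27,0,0,2.2,-1.54,-2.27,0,0,2.2,-1.54,-2.27,0,0]' 40
python3 -m crank '[2.2,-1.54,-2.27,0,0,2.2,-1.54,-2.27,0,0,2.2,-1.54,-2.27,0,0,2.2,-1.54,-2.27,0,0,2.2,-1.54,-2.27,0,0,2.2,-1.54,-2.27,0,0,2.2,-1.54,-2.27,0,0,2.2,-1.54,-2.27,0,0]' 40
python3 -m crank '[2.2,-1.54,-2.27,0,0,2.2,-1.54,-2.27,0,0,2.2,-1.54,-2.27,0,0,2.2,0,0,0,0,2.2,0,0,1,0,2.2,0,0,3,0,2.2,0,0,3,0,2.2,0,0,1,0]' 40
python3 -m crank '[2.2,0,0,0,0,2.2,0,0,0,0,2.2,0,0,0,0,2.2,0,0,0,0,2.2,0,0,0,0,2.2,0,0,0,0,2.2,0,0,0,0,2.2,0,0,0,0]' 40
```

```text
time_s: 27.28
position: [0.5341, -0.0122, 0.139]
tool_rot: [[-0.784, 0.621, -0.001], [0.621, 0.784, 0.0], [0.001, -0.0, -1.0]]
ft_force: [1.3, 0.1, -1.9]
grip_width: 0.0308
gripper_force: 40.4
time_s: 27.95
position: [0.5177, -0.2313, 0.1389]
tool_rot: [[-0.783, 0.622, -0.001], [0.622, 0.783, 0.001], [0.001, -0.0, -1.0]]
ft_force: [0.7, -0.6, -1.0]
grip_width: 0.0308
gripper_force: 40.4
time_s: 28.62
position: [0.5103, -0.3093, 0.0549]
tool_rot: [[-0.784, 0.621, -0.006], [0.621, 0.784, 0.006], [0.008, 0.001, -1.0]]
ft_force: [-0.7, 0.4, -2.2]
grip_width: 0.0313
gripper_force: 40.4
time_s: 29.28
position: [0.5121, -0.3122, 0.0599]
tool_rot: [[-0.783, 0.622, 0.0], [0.622, 0.783, -0.0], [-0.0, -0.0, -1.0]]
ft_force: [0.7, -0.1, -0.3]
grip_width: 0.0308
gripper_force: 40.4
```

Contact is expected near z = 0.0164.

```bash
python3 -m crank '[2.2,0,0,1.2,0,2.2,0,0,1.2,0,2.2,0,0,0.9,0,2.2,0,0,0.5,0,2.2,0,0,0.3,0,2.2,0,0,0.1,0,2.2,0,0,0,0,2.2,0,0,0,0]' 40
python3 -m crank '[2.2,0,0,0.05,0,2.2,0,0,0,0,2.2,0,0,0,0,2.2,0,0,0,0,2.2,0,0,0,0,2.2,0,0,0,0,2.2,0,0,0,0,2.2,0,0,0,0]' 40
```

```text
time_s: 29.95
position: [0.5122, -0.3123, 0.0181]
tool_rot: [[-0.783, 0.622, 0.001], [0.622, 0.783, -0.001], [-0.001, -0.0, -1.0]]
ft_force: [-0.2, 0.6, -0.5]
grip_width: 0.031
gripper_force: 40.4
time_s: 30.62
position: [0.512, -0.3122, 0.0171]
tool_rot: [[-0.783, 0.622, 0.0], [0.622, 0.783, -0.0], [-0.0, -0.0, -1.0]]
ft_force: [-0.5, 0.3, -1.2]
grip_width: 0.0308
gripper_force: 40.4
```

```bash
python3 -m crank '[2.2,0,0,0.06,0,2.2,0,0,0,0,2.2,0,0,0,0,2.2,0,0,0,0,2.2,0,0,0,0,2.2,0,0,0,0,2.2,0,0,0,0,2.2,0,0,0,0]' 40
python3 -m crank '[2.2,0,0,0.04,0,2.2,0,0,0,0,2.2,0,0,0,0,2.2,0,0,0,0,2.2,0,0,0,0,2.2,0,0,0,0,2.2,0,0,0,0,2.2,0,0,0,0]' 40
```

```text
time_s: 31.28
position: [0.512, -0.3121, 0.0165]
tool_rot: [[-0.783, 0.622, 0.0], [0.622, 0.783, -0.0], [-0.0, -0.0, -1.0]]
ft_force: [0.6, -0.9, -1.5]
grip_width: 0.0311
gripper_force: 40.5
time_s: 31.95
position: [0.5121, -0.3122, 0.0163]
tool_rot: [[-0.783, 0.622, 0.0], [0.622, 0.783, -0.0], [-0.0, -0.0, -1.0]]
ft_force: [-0.6, 0.9, 5.5]
grip_width: 0.0304
gripper_force: 40.9
```

```bash
python3 -m crank '[6.8,0,0,0,0,6.8,0,0,0,0,6.8,0,0,0,0,6.8,0,0,0,0,6.8,0,0,0,0,6.8,0,0,-1,0,6.8,0,0,-3,0,6.8,0,0,-4,0]' 40
python3 -m crank '[6.8,0,0,-4,0,6.8,0,0,-4,0,6.8,0,0,-3,0,6.8,0.98,2,0,0,6.8,0.98,2,0,0,6.8,0.98,2,0,0,6.8,0.98,2,0,0,6.8,0.98,2,0,0]' 40
python3 -m crank '[6.8,0.98,2,0,0,6.8,0.98,2,0,0,6.8,0.98,2,0,0,6.8,0.98,2,0,0,6.8,0.98,2,0,0,6.8,0,0,0,0,6.8,0,0,0,0,6.8,0,0,0,0]' 40
python3 look.py objective_long l1.png
```

```text
time_s: 32.62
position: [0.5109, -0.3112, 0.0952]
tool_rot: [[-0.783, 0.622, -0.004], [0.622, 0.783, 0.004], [0.006, 0.0, -1.0]]
ft_force: [0.3, -0.9, 1.1]
grip_width: 0.0676
gripper_force: 0.0
time_s: 33.28
position: [0.5358, -0.2023, 0.207]
tool_rot: [[-0.783, 0.622, 0.001], [0.622, 0.783, -0.0], [-0.001, 0.0, -1.0]]
ft_force: [0.1, 0.5, -0.5]
grip_width: 0.068
gripper_force: 0.0
time_s: 33.95
position: [0.5595, -0.095, 0.2066]
tool_rot: [[-0.783, 0.622, 0.0], [0.622, 0.783, -0.0], [-0.001, -0.0, -1.0]]
ft_force: [0.6, -0.1, 0.1]
grip_width: 0.0679
gripper_force: 0.0
34.0 [ 0.5594 -0.0953  0.2065] yaw y 51.52450241370222
objective_long 0.65 282.912 191.60399999999998 [ 0.5583 -0.0921  0.016 ] tool shift cm [ 0.29  0.18 19.05]
```

View pics/l1.png

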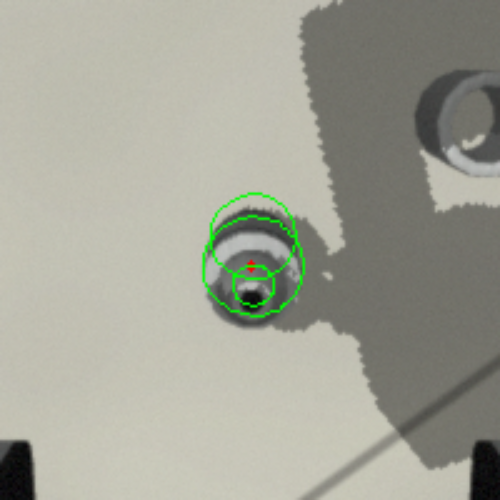

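The long tip is at crop (251,298), about 3 mm below the prediction. The corrected shift is (-0.06, 0.13) cm.

```bash
python3 -m crank '[6.8,-0.06,0.13,1,0,6.8,0,0,3,0,6.8,0,0,4,0,6.8,0,0,3.5,0,6.8,0,0,1.5,0,6.8,0,0,0,0,6.8,0,0,0,0,6.8,0,0,0,0]' 40
python3 -m crank '[6.8,0,0,2,0,6.8,0,0,2,0,6.8,0,0,1.2,0,6.8,0,0,0.8,0,6.8,0,0,0.2,0,6.8,0,0,0,0,6.8,0,0,0,0,3,0,0,0,0]' 40
python3 -m crank '[2.2,0,0,0,0,2.2,0,0,0,0,2.2,0,0,0,0,2.2,0,0,0,0,2.2,0,0,0,0,2.2,0,0,0,0,2.2,0,0,0,0,2.2,0,0,0,0]' 50
python3 -m crank '[2.2,0,0,-0.5,0,2.2,0,0,-0.5,0,2.2,0,0,-0.5,0,2.2,0,0,-0.5,0,2.2,0,0,0,0,2.2,0,0,0,0,2.2,0,0,0,0,2.2,0,0,0,0]' 50
```

```text
time_s: 34.72
position: [0.5616, -0.0944, 0.0773]
tool_rot: [[-0.783, 0.622, 0.002], [0.622, 0.783, -0.001], [-0.002, 0.001, -1.0]]
ft_force: [0.3, -0.2, 0.3]
grip_width: 0.0677
gripper_force: 0.0
time_s: 35.38
position: [0.5614, -0.0941, 0.0152]
tool_rot: [[-0.783, 0.622, 0.002], [0.622, 0.783, -0.001], [-0.002, 0.001, -1.0]]
ft_force: [0.2, -0.3, -0.5]
grip_width: 0.0574
gripper_force: 0.0
time_s: 36.05
position: [0.5611, -0.094, 0.0148]
tool_rot: [[-0.783, 0.622, 0.001], [0.622, 0.783, -0.0], [-0.001, 0.0, -1.0]]
ft_force: [-1.3, -0.2, 5.5]
grip_width: 0.0307
gripper_force: 49.3
time_s: 36.72
position: [0.5607, -0.0938, 0.0339]
tool_rot: [[-0.783, 0.622, -0.001], [0.622, 0.783, 0.0], [0.001, -0.0, -1.0]]
ft_force: [0.1, 0.1, -2.3]
grip_width: 0.0308
gripper_force: 49.6
```

```bash
python3 -m crank '[2.2,0,0,-3.5,0,2.2,0,0,-3.5,0,2.2,0,0,-3,0,2.2,0,0,0,0,2.2,-1.28,-1.68,0,0,2.2,-1.28,-1.68,0,0,2.2,-1.28,-1.68,0,0,2.2,-1.28,-1.68,0,0]' 50
python3 -m crank '[2.2,-1.28,-1.68,0,0,2.2,-1.28,-1.68,0,0,2.2,-1.28,-1.68,0,0,2.2,-1.28,-1.68,0,0,2.2,-1.28,-1.68,0,0,2.2,-1.28,-1.68,0,0,2.2,-1.28,-1.68,0,0,2.2,-1.28,-1.68,0,0]' 50
python3 -m crank '[2.2,0,0,0,0,2.2,0,0,1,0,2.2,0,0,3,0,2.2,0,0,2.5,0,2.2,0,0,1,0,2.2,0,0,0,0,2.2,0,0,0,0,2.2,0,0,0,0]' 50
```

```text
time_s: 37.38
position: [0.5588, -0.1791, 0.1332]
tool_rot: [[-0.784, 0.621, -0.001], [0.621, 0.784, 0.001], [0.001, -0.0, -1.0]]
ft_force: [0.4, 0.4, -1.7]
grip_width: 0.0307
gripper_force: 50.5
time_s: 38.05
position: [0.5555, -0.3481, 0.1329]
tool_rot: [[-0.783, 0.622, -0.001], [0.622, 0.783, 0.001], [0.002, 0.0, -1.0]]
ft_force: [-0.4, -0.5, -2.1]
grip_width: 0.0307
gripper_force: 50.5
time_s: 38.72
position: [0.5566, -0.3475, 0.0606]
tool_rot: [[-0.784, 0.621, 0.002], [0.621, 0.784, -0.002], [-0.003, -0.0, -1.0]]
ft_force: [-0.7, -0.0, -0.9]
grip_width: 0.0309
gripper_force: 50.5
```

Contact is expected near z = 0.0188.

```bash
python3 -m crank '[2.2,0.05,0,1.2,0,2.2,0,0,1.2,0,2.2,0,0,0.8,0,2.2,0,0,0.5,0,2.2,0,0,0.25,0,2.2,0,0,0.1,0,2.2,0,0,0,0,2.2,0,0,0,0]' 50
python3 -m crank '[2.2,0,0,0.05,0,2.2,0,0,0,0,2.2,0,0,0,0,2.2,0,0,0,0,2.2,0,0,0,0,2.2,0,0,0,0,2.2,0,0,0,0,2.2,0,0,0,0]' 50
```

```text
time_s: 39.38
position: [0.5557, -0.3472, 0.019]
tool_rot: [[-0.783, 0.622, 0.001], [0.622, 0.783, -0.001], [-0.001, -0.0, -1.0]]
ft_force: [-0.8, 1.2, -1.7]
grip_width: 0.0309
gripper_force: 50.5
time_s: 40.05
position: [0.5557, -0.3472, 0.0189]
tool_rot: [[-0.783, 0.622, 0.001], [0.622, 0.783, -0.001], [-0.001, -0.0, -1.0]]
ft_force: [-1.2, 1.6, 6.2]
grip_width: 0.0309
gripper_force: 51.1
```

Contact. Release, back off and check.

```bash
python3 -m crank '[6.8,0,0,0,0,6.8,0,0,0,0,6.8,0,0,0,0,6.8,0,0,0,0,6.8,0,0,0,0,6.8,0,0,-1,0,6.8,0,0,-3,0,6.8,0,0,-4,0]' 40
python3 -m crank '[6.8,0,0,-4,0,6.8,0,0,-4,0,6.8,0,0,-2,0,6.8,1,2,0,0,6.8,1,2,0,0,6.8,1,2,0,0,6.8,1,2,0,0,6.8,1,2,0,0]' 40
python3 -m crank '[6.8,0,2,0,0,6.8,0,2,0,0,6.8,0,2,0,0,6.8,0,2,0,0,6.8,0,0,0,0,6.8,0,0,0,0,6.8,0,0,0,0,6.8,0,0,0,0]' 40
python3 - <<'E'
from h import *
p=optics.get_image("side"); s=optics.get_image("scene")
a=cv2.resize(p["color"][150:400,180:440],(572,550)); b=cv2.resize(s["color"][150:360,70:180],(220,420))
o=np.zeros((550,795,3),np.uint8); o[:,:572]=a; o[:420,573:793]=b
cv2.imwrite("pics/end.png",o[...,::-1])
E
```

```text
time_s: 40.72
position: [0.5544, -0.3461, 0.0969]
tool_rot: [[-0.783, 0.622, -0.004], [0.622, 0.783, 0.004], [0.006, 0.0, -1.0]]
ft_force: [0.4, -1.6, 0.1]
grip_width: 0.068
gripper_force: 0.0
time_s: 41.38
position: [0.5785, -0.2365, 0.199]
tool_rot: [[-0.783, 0.622, 0.001], [0.622, 0.783, -0.0], [-0.001, 0.0, -1.0]]
ft_force: [0.3, 0.1, -0.4]
grip_width: 0.0683
gripper_force: 0.0
time_s: 42.05
position: [0.6277, -0.1757, 0.1985]
tool_rot: [[-0.783, 0.622, 0.0], [0.622, 0.783, -0.0], [-0.0, -0.0, -1.0]]
ft_force: [-0.4, -1.0, -0.6]
grip_width: 0.0678
gripper_force: 0.0
```

View pics/end.png

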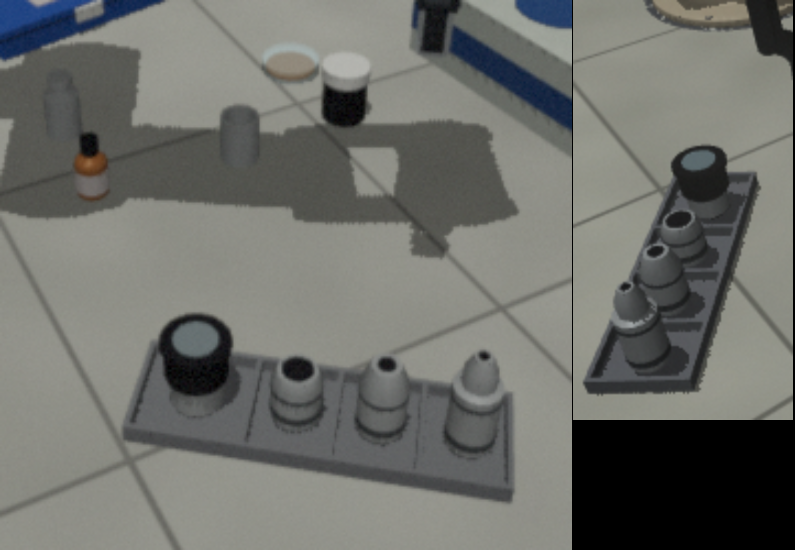

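Both views show all four upright in order: eyepiece (195,365), short (297,390), middle (383,395) and long (475,400). The weight, adapter and pot are still standing where they were.

```bash
python3 -c "
from rig import env
print(env.close_job())"
```

```text
the job is handed in; nothing more can be done
None
```

The eyepiece and the short, middle and long objectives now stand upright in the tray in the order asked, each set down gently. The look-alikes were left standing, and the job was handed in at about 42 s.

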